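# Activate a test cartridge with the spring striker

## Task

Slide the test cartridge in the activator's nest gently until it is fully home against the white housing. Draw the striker knob back by feel until its sear catches, without hauling it hard into the rear buffer, and let go so that it stays cocked by itself. Then, hands off the knob, press the trip paddle to fire it so that the pin is driven into the cartridge; leave the cartridge home in the nest and the things around undisturbed.

Things in the scene. Friction and masses are not known exactly. Their poses are not given: they have to be found in the camera images.
- activator: Bench activator fixed on the table: steel base plate, white housing (x -34..34, y -50..100 mm, top 58 mm high, 20 mm slot along its top). Origin on the table, on the slot's line. +y: the way the striker is drawn; -y: firing, to the cartridge nest in front of the housing (y -165..-50 mm, floor 22 mm high, open on top and at -y; side rails 30 mm high end at y -115). Yaw within 26 degrees of 0.
- knob_grip (a point): Middle of the striker's upright black knob, 22 mm diameter, 64 to 94 mm above the table, with a thin 26 mm cap up to 98 mm, on a 12 mm neck in the housing's slot. This point is 79 mm above the table and, at rest, at x 0, y +10 mm of the activator; it moves along the activator's +y as the striker is drawn.
- draw (a joint): Draw of the striker (m) along the activator's +y: 0 at rest, spring slack; 0.2 N per mm. Its sear catches at a draw of 25 to 55 mm, other each time (hidden screw). From 24 to 14 mm short of the catch the pull is up to 4 N heavier (sear wedged aside), then 2 N, which drop off at the catch. Eased forward, a caught striker no longer pulls on the hand; one short of it springs back.
- paddle_top (a point): Centre of the top face of the steel trip paddle, 36 x 44 mm (activator x, y), 45 mm above the table, beside the housing on its -x side (x -80, y +21 mm of the activator). Pressed straight down it sinks at most 8 mm, against 3 N at first and 6.2 N at the bottom; the sear lets go after 4 to 5 mm. It springs up again.
- trip (a joint): Depth of the trip paddle in m: 0 up, 0.008 fully down.
- pin (a joint): Advance of the steel piercing pin out of the housing's front wall in m: 0 is flush (not yet fired), 0.009 is fully driven into the cartridge's port. It stays where the striker's blow leaves it.
- cartridge_center (a point): Centre (half-way up) of the loose white test cartridge, 36 x 70 x 16 mm (activator x, y, height), 40 to 85 g, flat in the nest, top 38 mm above the table. At the start 12 to 30 mm short of home; home, its port end touches the housing and this point is at activator y -85 mm. Pushed on its free (-y) end it slides with under 2 N; do not push it with more than 30 N.
- striker: The striker that carries the knob; origin at the foot of the knob's neck, 30 mm above the table, below knob_grip.
- buffer: Rubber buffer hidden in the housing behind the striker, 8 N per mm; origin mid-face. The striker meets it 2.5 mm past the catch and must not load it with more than 14 N. Short of it the pull never exceeds about 14 N, so a pull that climbs steeply to 15 N is surely on the buffer, past the catch: stop there.
- cartridge: The cartridge; origin at the centre of its underside, axes as the activator's.
- dropper: Bystander: small white dropper bottle, 26 mm diameter, 68 mm high, origin at its underside. Leave alone.
- swab_carton: Bystander: small white and blue carton, 60 x 95 x 35 mm, origin at its underside. Leave alone.
- wipe_tub: Bystander: round wipes tub with orange label, 68 mm diameter, 100 mm high, origin at its underside. Leave alone.
Things that resemble listed ones, but are neither listed nor needed, are in the scene too. Leave any orange or turquoise look-alike of the cartridge alone.

How it is judged:
On the way, in this order (a step that is already met when the one before it is completed fails the run):
1. the cartridge is home and the striker stays cocked on its sear with no hand on it, not yet fired (y of cartridge_center in the frame of activator above -0.0875 m and value of joint draw above 0.022 m and contact force between the fingers and striker below 0.2 N and value of joint pin below 0.0015 m), for 0.3 s.
2. the sear is tripped with the cartridge home: the pin is driven and the striker is forward (y of cartridge_center in the frame of activator above -0.0875 m and value of joint pin above 0.006 m and value of joint draw below 0.005 m), for 0.1 s.
At the end, for the whole second after the job is handed in: The cartridge rests in the nest within 2.5 mm of fully home, the pin is driven at least 6 mm into it, the striker is forward (within 5 mm of rest) and the trip paddle is up again (within 2 mm) (all of step 2 and value of joint trip below 0.002 m and linear speed of cartridge below 0.01 m/s); the robot touches nothing.
It fails at once if the striker is drawn into the rear buffer with more than 14 N (contact force between striker and buffer above 14 N).
It fails at once if the cartridge is pushed with more than 30 N (contact force between the fingers and cartridge above 30 N).
It fails at once if the pin is driven with a hand on the striker (value of joint pin above 0.0015 m and contact force between the fingers and striker above 0.5 N).
It fails at once if a bystander is moved more than 20 mm (distance of any of dropper, swab_carton, wipe_tub from where it was at the start of the episode above 0.02 m).
It also fails if it takes over 72 s, if anything falls off the work surface, if the arm or the gripper's body presses on something with over 40 N, if the wrist force passes 120 N, or if a joint passes its speed limit or range.

## Robot

A 6-joint arm with a two-finger parallel gripper is mounted at the origin on the work surface. World frame = base frame: x ahead of the robot, y to its left, z up, the work surface at z = 0. Lengths are in m, angles in rad, forces in N, time in s.
With the tool pointing down it reaches from about 0.225 to 0.875 m from the base axis. Payload 3.4 kg.
Tool frame: the origin (TCP) lies at the very end of the fingers, on their centre line; the grasp point (between the pads) lies 19 mm behind it (arm.hold_point_z is the distance from the TCP to the grasp point, in m); z points along the fingers, y is the line along which they close (so a half turn about z gives the same grasp; the last joint's range is limited). The gripper opens to 85 mm and grips with 20 to 120 N. Pads are 22 mm wide; open, the fingers measure 114 mm over their backs; the gripper's body (76 mm by 85 mm) begins 54 mm behind the grasp point. The pads swing forward as they close: fully open they stand 13 mm farther back than shut.
Start: joints at [-1.372, 0.276, 1.505, -0, 1.361, -0.121], TCP at [0.181, -0.546, 0.231] pointing down, gripper open.
Joint ranges: [-2.89, 2.89], [-0.75, 2.08], [0.22, 2.7], [-1.18, 4.32], [0.11, 2.71], [-2.7, 2.7]. Speed limits (rad/s): [2.57, 2.57, 3.14, 3.14, 3.14, 3.14].

## Interface

Orientations are given as a unit quaternion [x, y, z, w].
In Python, from bench import arm gives the robot as it stands. The module is installed in compiled form; this text tells all that it offers.
- The arm moves only by the tool play_rows, never from a script. Its argument "series" is a list of rows, each a list of 7 numbers: the shift along the world's x, y, z in cm, then the turn, a rotation vector about the world's x, y, z in rad, then the finger opening in cm, from 0 to 8.54. A call has 1 to 8 rows; each row shifts and turns the commanded pose from where the row before left it; what a row does not reach is not made up. A row lasts 1/12 s, in which the tool goes at most 41.7 mm and 7.16 degrees, less where a joint would pass 70% of its speed; a pose out of reach is approached as far as the arm can. A call is refused whole if a number of a shift passes 4.17 or a number of a turn 0.125, either way. A call with a gripper value outside its range is refused whole. The fingers move at their own pace and stop on an object; "force" is the grip in N (left out, the last holds). Time passes only in rows, so rows that do not move let the fingers close. It gives the time, the measured TCP pose, the force, the opening and the grip force at its end, in the units of the state.
- arm.get_obs(): the state, without advancing time (a new reading comes with each control period).
- arm.camera(name): name is "side" or "top" or "wrist"; returns the picture (420x560x3 uint8, blue, green, red); there is no depth.
- arm.camera_info(name): a dict with "intrinsics" (3x3 intrinsics, pixels), "R" (3x3) and "t" (3): a world point X has camera coordinates R X + t. Camera axes: x right, y down, z forward; pixel columns grow to the right and rows downward; lengths in m; the calibration is good to about 2 mm. The wrist camera is an equidistant fisheye: a pixel r from the principal point sees the ray r / f radians off the axis. A picture is of the moment at which its call begins: read the wrist's pose just before it. camera_info takes no time and is no camera call; for the wrist camera it gives the pose at the moment of the call.
- arm.close_job(): hands the job in; it is judged then, once.
The state is a dict: "t": time; "q": joint angles; "qvel": joint speeds; "joint_efforts": joint torques, N m; "tcp_pos": TCP position; "tool_rot": TCP orientation; "force": force on the tool from outside, world axes, zero at the start; "moment": the same for the moment, N m; "opening": finger opening in m; "finger_force": force on a finger pad.
Only numpy, scipy, OpenCV 4.12 (cv2) and the standard library are available. Lean on these libraries where they do the work, as an engineer would, in place of code of your own. Each camera call takes 0.05 s, during which the arm holds its last target. There are 200 camera calls.

## Working session

There is one attempt and no reset: what is moved stays moved. The work goes in short steps, Python scripts to look and compute and a tool call to move; the robot and the scene stay as the last step left them, time stands still between calls to the robot, and variables do not carry over. Pictures are saved under pics/ and viewed, at most 10 in all, crops included, and the job is handed in when it is done.

Besides the shell and the picture viewer there is one more tool, called after "Call:" as name([rows], argument=value, ...), one row to a line, values as JSON. play_rows: Moves the arm, as the interface text tells. Its arguments: {"type":"object","properties":{"series":{"type":"array"},"force":{"type":"number"}},"required":["series"]}

```bash
mkdir -p pics
cat > h.py <<'E'
import numpy as np,cv2
from bench import arm
def ray(n,u,v):
    i=arm.camera_info(n);K=np.array(i["intrinsics"]);R=np.array(i["R"]);t=np.array(i["t"])
    d=np.array([(u-K[0,2])/K[0,0],(v-K[1,2])/K[1,1],1.])
    return -R.T@t,R.T@d
def onz(n,u,v,z):
    c,d=ray(n,u,v);return c+d*(z-c[2])/d[2]
def proj(n,X):
    i=arm.camera_info(n);K=np.array(i["intrinsics"]);p=np.array(i["R"])@np.array(X)+np.array(i["t"]);p=K@p;return p[:2]/p[2]
E
python3 - <<'E'
from h import *
for n in("top","side"):
    cv2.imwrite(f"pics/{n}0.png",arm.camera(n))
    c,d=ray(n,280,210);print(n,c.round(3),d.round(3))
E
```

```text
top [0.396 0.031 1.047] [ 0.125 -0.009 -0.992]
side [ 0.358 -0.731  0.566] [ 0.155  0.838 -0.524]
```

View pics/top0.png

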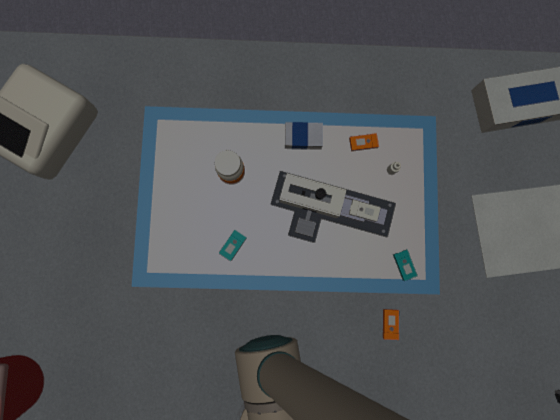

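View pics/side0.png

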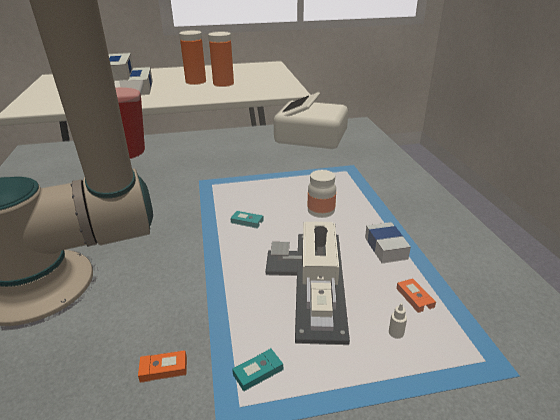

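Top view: the activator runs from (275,190) to (393,220), with the knob at (320,194), the paddle at (305,227) and the cartridge at (365,210). Up in the image is +x and left is +y. The dropper is at (395,167).

Run:
```python
from h import *
im=cv2.imread("pics/top0.png")
c=cv2.resize(im[160:250,262:402],None,fx=5.7,fy=5.7,interpolation=cv2.INTER_CUBIC)
c=np.clip(c.astype(float)*1.5,0,255).astype(np.uint8)
cv2.imwrite("pics/crop.png",c)
g=im.max(2)
hsv=cv2.cvtColor(im,cv2.COLOR_BGR2HSV)
m=(g<75).astype(np.uint8); m[:160]=0;m[250:]=0;m[:,:262]=0;m[:,402:]=0
n,l,s,ce=cv2.connectedComponentsWithStats(m)
for i in range(1,n):
    if s[i,4]>15: print(s[i],ce[i].round(1))
print(g[160:250:6,262:402:6])
for (u,v,z) in[(320,194,.098),(305,227,.045),(365,210,.038),(395,167,.068)]:print(onz("top",u,v,z).round(3))
```

```text
[387 166   9   8  34] [389.9 170.5]
[ 271  171  125   71 2037] [332.7 213.5]
[289 184  43  16 314] [309.  191.8]
[[131 131 129 129 129 130 128 129 128 128 129 128 129 129 128 129 128 128
  128 127 127 128 126 125]
 [131 130 130 130 130 130 129 129 128 128 128 129 128 128 128 127 128 128
  128 128 128  87 100 125]
 [131 132 130  44  95 131 130 129 128 129 129 128 129 128 129 129 129 128
  129 127 127  65  59 127]
 [130 130 131  44 131 129 129 125 118 129 129 127 129 127 128 130 128 128
  129 128 128 127 126 127]
 [131 131 135  43 129  91 132 129 129 130 128  97 130 130 130 129 129 127
  128 127 127 127 127 126]
 [132 131  64  39 130  44  45  40  46  70  21 129 129 128  66 118 130 128
  128 127 127 127 127 127]
 [131 132  42 108 128 129 131  91  76  15  23  44 129 129 109  74  43  45
   59 126 128 126 127 126]
 [131 133  43  50  60 120 125 128 129 129 131  85 128 130 112  92 128 101
   40  42  44  39  97 127]
 [132 132 132 133  44  44  44  29  77 121 129 129 129 130 109 130 127 129
  122 130  79  43  73 126]
 [132 132 133 131 132 132  47  45  80  46  49  58 118  97  98 105 131 130
  110 129 109  43 130 126]
 [133 132 133 131 131  51  78  82  53  45 133  63  43  45  47  45  58  76
   66 120 111  43 128 127]
 [132 131 132 131 131  43  85  84  82  44 128 128 128 131 110  39  45  44
   44  45  44  42 128 127]
 [133 132 132 133 133  45  77  83  83  47 130 129 129 128 128 128 128 130
   77  42  64  64 127 128]
 [132 132 131 133 132 134  86  42  44 116 129 128 128 128 128 129 128 127
  127 128 129 129 128 127]
 [133 133 132 130 131 132 132 131 131 129 129 129 129 128 128 128 128 129
  128 127 128 127 127 127]]
[ 0.556 -0.069  0.098]
[ 0.483 -0.04   0.045]
[ 0.53  -0.187  0.038]
[ 0.633 -0.253  0.068]
```

View pics/crop.png

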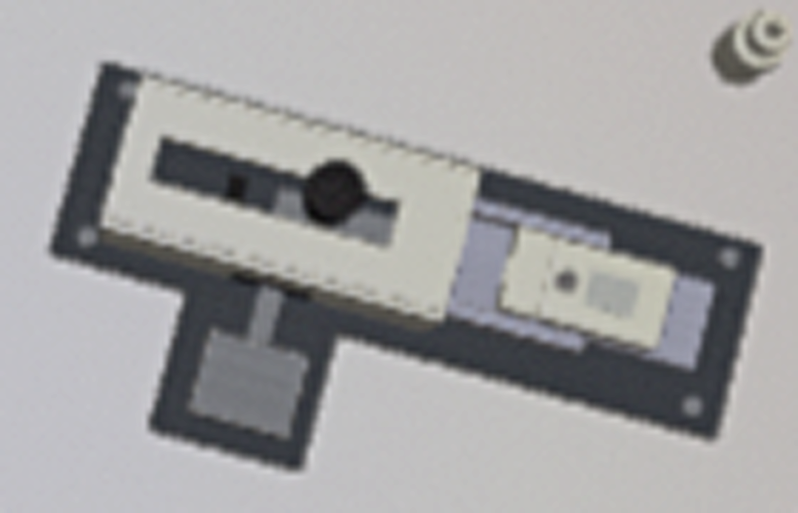

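The crop shows the housing top corners at about (138,72), (478,170), (440,325) and (100,228). The knob cap is at (333,192), the paddle at (248,378), and the cartridge corners at (518,232), (675,268), (657,348), (502,306).

```bash
cat >> h.py <<'E'
def act(o,yaw,p): 
    c,s=np.cos(yaw),np.sin(yaw);return np.array([o[0]+c*p[0]-s*p[1],o[1]+s*p[0]+c*p[1],p[2] if len(p)>2 else 0])
E
python3 - <<'E'
from h import *
def P(x,y,z):return onz("top",262+(x+.5)/5.7-.5,160+(y+.5)/5.7-.5,z)
H=[P(*a,.058) for a in[(138,72),(478,170),(440,325),(100,228)]]
loc=np.array([(34,100),(34,-50),(-34,-50),(-34,100)])
M=np.array(H)[:,:2]
print([np.linalg.norm(M[i]-M[i-1]).round(4) for i in range(4)])
A=loc-loc.mean(0);B=M-M.mean(0)
yaw=np.arctan2((A[:,0]*B[:,1]-A[:,1]*B[:,0]).sum(),(A*B).sum())
c,s=np.cos(yaw),np.sin(yaw);R=np.array([[c,-s],[s,c]])
o=M.mean(0)-R@loc.mean(0)/1000
print("yaw",np.degrees(yaw),yaw,"o",o)
for n,p in dict(cap=P(333,192,.098),pad=P(248,378,.045),cart=np.mean([P(*a,.038) for a in[(518,232),(675,268),(657,348),(502,306)]],0),plateTL=P(102,64,.01),drop=P(770,30,.068)).items():
    print(n,p.round(4),(R.T@(p[:2]-o)*1000).round(1))
for k in("tcp_pos","tool_rot","force"):print(arm.get_obs()[k])
for p in[(0,10,79),(-80,21,45),(0,-150,30)]:print(p,act(o,yaw,np.array(p)/1000).round(4))
E
```

```text
[np.float64(0.0689), np.float64(0.1499), np.float64(0.0683), np.float64(0.1484)]
yaw -14.091835529028629 -0.24594892763106654 o [ 0.55535702 -0.07908188]
cap [ 0.5579 -0.0692  0.098 ] [ 0.1 10.2]
pad [ 0.4861 -0.04    0.045 ] [-76.7  21. ]
cart [ 0.5296 -0.186   0.038 ] [   1.1 -110. ]
plateTL [0.6274 0.0254 0.01  ] [ 44.4 118.9]
drop [ 0.6385 -0.2569  0.068 ] [ 123.9 -152.2]
[ 0.18066843 -0.54537528  0.23051895]
[ 9.87244673e-01  1.59208195e-01 -3.48664737e-05 -8.39313806e-04]
[ 0.3039477  -0.42023321  0.38202908]
(0, 10, 79) [ 0.5578 -0.0694  0.079 ]
(-80, 21, 45) [ 0.4829 -0.0392  0.045 ]
(0, -150, 30) [ 0.5188 -0.2246  0.03  ]
```

Call:
play_rows([
  [2.7, 2.4, 0, 0, 0, 0.125, 0],
  [2.7, 2.4, 0, 0, 0, 0.125, 0],
  [2.7, 2.4, 0, 0, 0, 0.125, 0],
  [2.7, 2.4, 0, 0, 0, 0.125, 0],
  [2.7, 2.4, -0.5, 0, 0, 0.125, 0],
  [2.7, 2.4, -1, 0, 0, 0.125, 0],
  [2.7, 2.4, -1, 0, 0, 0.125, 0],
  [2.7, 2.4, -1, 0, 0, 0.125, 0],
], force=40)

```text
t: 0.77
tcp_pos: [0.3977, -0.3523, 0.1958]
tool_rot: [0.788, 0.615, 0.0, -0.0]
force: [-0.2, -1.5, 0.2]
opening: -0.0
finger_force: 0.0
```

Call:
play_rows([
  [2.7, 2.4, -1.5, 0, 0, 0, 0],
  [2.7, 2.4, -1.5, 0, 0, 0, 0],
  [2.7, 2.4, -1.5, 0, 0, 0, 0],
  [2.7, 2.4, -1.5, 0, 0, 0, 0],
  [0, 0, 0, 0, 0, 0, 0],
  [0, 0, 0, 0, 0, 0, 0],
])

```text
t: 1.27
tcp_pos: [0.505, -0.2559, 0.1348]
tool_rot: [0.789, 0.615, -0.001, -0.002]
force: [-0.8, 0.1, -0.5]
opening: -0.0002
finger_force: 0.0
```

```bash
cat > st.py <<'E'
from h import *
from scipy.spatial.transform import Rotation as Ro
o=np.array([.5554,-.0791]);yaw=-.246
s=arm.get_obs();R=np.array([[np.cos(yaw),-np.sin(yaw)],[np.sin(yaw),np.cos(yaw)]])
p=np.array(s["tcp_pos"]);print("t",s["t"],"tcp",p.round(4),"act",(R.T@(p[:2]-o)*1000).round(1),"F act",(R.T@s["force"][:2]).round(2),round(s["force"][2],2),"open",s["opening"])
print(Ro.from_quat(s["tool_rot"]).as_matrix()[:,1:].round(3).tolist(),np.round(s["q"],2))
E
python3 st.py
```

```text
t 1.2667 tcp [ 0.505  -0.2559  0.1348] act [  -5.8 -183.7] F act [-0.76 -0.12] -0.5 open -0.00017981342953731413
[[0.97, -0.003], [-0.245, 0.002], [-0.003, -1.0]] [-0.59  0.33  1.67 -0.    1.14 -0.34]
```

Call:
play_rows([
  [0.56, -0.14, -3, 0, 0, 0, 0],
  [0, 0, -3, 0, 0, 0, 0],
  [0, 0, -3, 0, 0, 0, 0],
  [0, 0, -1.6, 0, 0, 0, 0],
  [0, 0, 0, 0, 0, 0, 0],
  [0.24, 0.97, 0, 0, 0, 0, 0],
  [0.24, 0.97, 0, 0, 0, 0, 0],
  [0, 0, 0, 0, 0, 0, 0],
])

```text
t: 1.93
tcp_pos: [0.5161, -0.2388, 0.0321]
tool_rot: [0.79, 0.613, 0.001, 0.001]
force: [0.1, 0.4, -0.6]
opening: 0.0
finger_force: 0.0
```

```bash
python3 st.py; python3 -c "
from h import *
i=cv2.resize(arm.camera('side')[200:360,240:420],None,fx=3.5,fy=3.5);cv2.imwrite('pics/s1.png',i)"
```

```text
t 1.9333 tcp [ 0.5161 -0.2388  0.0321] act [   0.8 -164.5] F act [-0.03  0.37] -0.56 open 7.674937192771219e-06
[[0.969, 0.002], [-0.248, -0.0], [0.003, -1.0]] [-0.56  0.44  1.8   0.    0.9  -0.31]
```

View pics/s1.png

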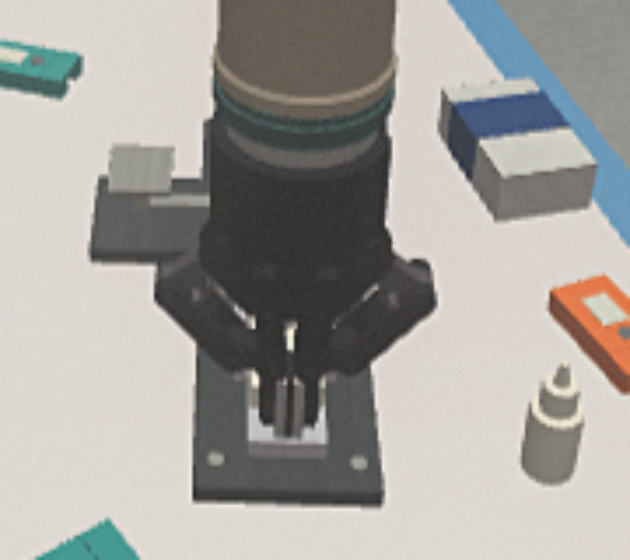

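Closed fingers stand centred in the nest, behind the cartridge's free end. Now I push slowly.

Call:
play_rows([
  [0.06, 0.24, -0.2, 0, 0, 0, 0],
  [0.06, 0.24, 0, 0, 0, 0, 0],
  [0.06, 0.24, 0, 0, 0, 0, 0],
  [0.06, 0.24, 0, 0, 0, 0, 0],
  [0.06, 0.24, 0, 0, 0, 0, 0],
  [0.06, 0.24, 0, 0, 0, 0, 0],
  [0.06, 0.24, 0, 0, 0, 0, 0],
  [0.06, 0.24, 0, 0, 0, 0, 0],
])

```text
t: 2.65
tcp_pos: [0.5201, -0.2206, 0.0283]
tool_rot: [0.79, 0.613, -0.0, 0.0]
force: [-0.6, -0.5, 0.9]
opening: 0.0001
finger_force: 0.3
```

Call:
play_rows([
  [0.05, 0.19, 0, 0, 0, 0, 0],
  [0.05, 0.19, 0, 0, 0, 0, 0],
  [0.05, 0.19, 0, 0, 0, 0, 0],
  [0.05, 0.19, 0, 0, 0, 0, 0],
  [0, 0, 0, 0, 0, 0, 0],
])

```text
t: 3.07
tcp_pos: [0.522, -0.2126, 0.0283]
tool_rot: [0.79, 0.613, 0.0, -0.0]
force: [-1.3, -0.1, 0.1]
opening: 0.0002
finger_force: 0.0
```

```bash
python3 st.py
```

```text
t 3.0667 tcp [ 0.522  -0.2126  0.0283] act [ 1.000e-01 -1.376e+02] F act [-1.25 -0.41] 0.11 open 0.00019694493077618592
[[0.969, -0.0], [-0.248, 0.0], [-0.0, -1.0]] [-0.51  0.44  1.81  0.    0.89 -0.26]
```

Expected home at TCP y≈-131. Single-millimetre steps until force rises.

Call:
play_rows([
  [0.025, 0.1, 0, 0, 0, 0, 0],
  [0.025, 0.1, 0, 0, 0, 0, 0],
  [0.025, 0.1, 0, 0, 0, 0, 0],
  [0.025, 0.1, 0, 0, 0, 0, 0],
  [0, 0, 0, 0, 0, 0, 0],
])

```text
t: 3.48
tcp_pos: [0.5229, -0.2088, 0.0283]
tool_rot: [0.79, 0.613, 0.0, -0.0]
force: [0.2, -0.6, 0.2]
opening: -0.0001
finger_force: 0.0
```

Call:
play_rows([
  [0.025, 0.1, 0, 0, 0, 0, 0],
  [0, 0, 0, 0, 0, 0, 0],
])

```text
t: 3.65
tcp_pos: [0.5232, -0.2079, 0.0283]
tool_rot: [0.79, 0.613, 0.0, -0.0]
force: [0.8, 0.2, 0.1]
opening: -0.0001
finger_force: 0.0
```

Call:
play_rows([
  [0.025, 0.1, 0, 0, 0, 0, 0],
  [0, 0, 0, 0, 0, 0, 0],
])

```text
t: 3.82
tcp_pos: [0.5235, -0.2069, 0.0283]
tool_rot: [0.79, 0.613, 0.0, 0.0]
force: [0.3, 0.7, -0.4]
opening: 0.0001
finger_force: 0.0
```

Call:
play_rows([
  [0.025, 0.1, 0, 0, 0, 0, 0],
  [0, 0, 0, 0, 0, 0, 0],
])

```text
t: 3.98
tcp_pos: [0.5239, -0.2067, 0.0284]
tool_rot: [0.79, 0.613, -0.0, 0.001]
force: [-0.2, -1.4, -0.5]
opening: 0.0
finger_force: 1.2
```

Call:
play_rows([
  [0.015, 0.05, 0, 0, 0, 0, 0],
  [0, 0, 0, 0, 0, 0, 0],
])

```text
t: 4.15
tcp_pos: [0.524, -0.2066, 0.0285]
tool_rot: [0.79, 0.613, -0.0, 0.001]
force: [-1.1, -5.0, -0.3]
opening: -0.0001
finger_force: 2.6
```

```bash
python3 st.py;python3 -c "
from h import *
i=cv2.resize(arm.camera('top')[160:250,262:402],None,fx=5.7,fy=5.7,interpolation=cv2.INTER_CUBIC);cv2.imwrite('pics/c2.png',np.clip(i*1.5,0,255).astype(np.uint8))"
```

```text
t 4.15 tcp [ 0.524  -0.2066  0.0285] act [   0.6 -131.4] F act [ 0.12 -5.16] -0.33 open -7.761338397633677e-05
[[0.969, 0.0], [-0.248, -0.002], [0.001, -1.0]] [-0.5   0.44  1.81 -0.    0.89 -0.25]
```

View pics/c2.png

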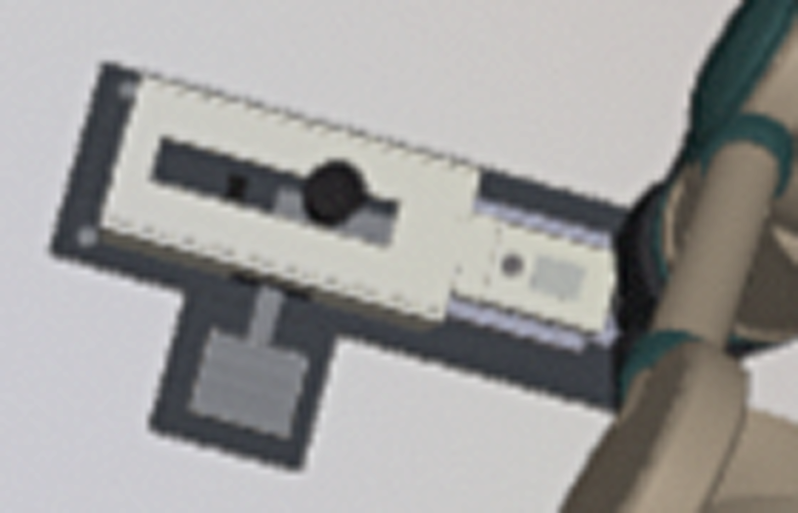

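The cartridge sits against the housing edge (front near (460,255)) and the reaction is 5 N, so it is home. Next I back off, rise and move ahead of the knob.

Call:
play_rows([
  [-0.37, -1.45, 0, 0, 0, 0, 0],
  [0, 0, 3.1, 0, 0, 0, 0],
  [0, 0, 3.1, 0, 0, 0, 0],
  [0, 0, 3.1, 0, 0, 0, 0],
  [0.7, 2.75, 0, 0, 0, 0, 0],
  [0.7, 2.75, 0, 0, 0, 0, 0],
  [0.7, 2.75, 0, 0, 0, 0, 0],
  [0.7, 2.75, 0, 0, 0, 0, 0],
])

```text
t: 4.87
tcp_pos: [0.548, -0.1081, 0.1216]
tool_rot: [0.79, 0.613, 0.001, -0.001]
force: [-0.0, -0.8, -0.1]
opening: 0.0002
finger_force: 0.0
```

Call:
play_rows([
  [0, 0, -2, 0, 0, 0, 0],
  [0, 0, -2, 0, 0, 0, 0],
  [0, 0, -0.9, 0, 0, 0, 0],
  [0, 0, 0, 0, 0, 0, 0],
  [0, 0, 0, 0, 0, 0, 0],
])

```text
t: 5.28
tcp_pos: [0.5478, -0.1098, 0.072]
tool_rot: [0.79, 0.613, -0.0, -0.001]
force: [-0.5, 0.5, 0.3]
opening: 0.0005
finger_force: 0.0
```

```bash
python3 st.py
```

```text
t 5.2833 tcp [ 0.5478 -0.1098  0.072 ] act [  0.1 -31.7] F act [-0.57  0.34] 0.28 open 0.00045011579877311016
[[0.969, -0.001], [-0.249, 0.001], [-0.001, -1.0]] [-0.32  0.39  1.77  0.    0.99 -0.07]
```

Call:
play_rows([
  [0.12, 0.49, 0, 0, 0, 0, 0],
  [0.12, 0.49, 0, 0, 0, 0, 0],
  [0.12, 0.49, 0, 0, 0, 0, 0],
  [0.07, 0.29, 0, 0, 0, 0, 0],
  [0.07, 0.29, 0, 0, 0, 0, 0],
  [0, 0, 0, 0, 0, 0, 0],
])

```text
t: 5.78
tcp_pos: [0.5536, -0.0891, 0.0728]
tool_rot: [0.79, 0.613, 0.0, 0.0]
force: [0.1, -1.4, 0.7]
opening: -0.0003
finger_force: 0.2
```

Call:
play_rows([
  [0.035, 0.145, 0, 0, 0, 0, 0],
  [0.035, 0.145, 0, 0, 0, 0, 0],
  [0, 0, 0, 0, 0, 0, 0],
])

```text
t: 6.03
tcp_pos: [0.5541, -0.0867, 0.0725]
tool_rot: [0.79, 0.613, 0.0, 0.0]
force: [0.4, -0.6, 0.6]
opening: -0.0004
finger_force: 0.5
```

Call:
play_rows([
  [0.035, 0.145, 0, 0, 0, 0, 0],
  [0.035, 0.145, 0, 0, 0, 0, 0],
  [0, 0, 0, 0, 0, 0, 0],
])

```text
t: 6.28
tcp_pos: [0.5548, -0.0839, 0.0724]
tool_rot: [0.79, 0.613, 0.0, 0.0]
force: [0.3, -1.6, 1.6]
opening: -0.0003
finger_force: 0.8
```

Call:
play_rows([
  [0.035, 0.145, 0, 0, 0, 0, 0],
  [0.035, 0.145, 0, 0, 0, 0, 0],
  [0, 0, 0, 0, 0, 0, 0],
])

```text
t: 6.53
tcp_pos: [0.5555, -0.0809, 0.0724]
tool_rot: [0.79, 0.613, 0.0, 0.0]
force: [0.3, -2.8, 1.4]
opening: 0.0002
finger_force: 1.1
```

Call:
play_rows([
  [0.035, 0.145, 0, 0, 0, 0, 0],
  [0.035, 0.145, 0, 0, 0, 0, 0],
  [0, 0, 0, 0, 0, 0, 0],
])

```text
t: 6.78
tcp_pos: [0.5562, -0.078, 0.0724]
tool_rot: [0.79, 0.613, 0.0, 0.0]
force: [-0.3, -3.6, 1.5]
opening: 0.0001
finger_force: 1.4
```

```bash
python3 st.py
```

```text
t 6.7833 tcp [ 0.5562 -0.078   0.0724] act [0.5 1.3] F act [ 0.59 -3.6 ] 1.49 open 0.00011040805332190676
[[0.969, 0.001], [-0.248, -0.0], [0.001, -1.0]] [-0.26  0.39  1.77 -0.    0.99 -0.01]
```

Finger force rises by 0.1 N/mm per pad, clean spring only, with draw at about 14–15 mm and no wedge yet. The catch must therefore be beyond 38 mm.

Call:
play_rows([
  [0.035, 0.145, 0, 0, 0, 0, 0],
  [0.035, 0.145, 0, 0, 0, 0, 0],
  [0, 0, 0, 0, 0, 0, 0],
])

```text
t: 7.03
tcp_pos: [0.5569, -0.075, 0.0724]
tool_rot: [0.79, 0.613, 0.0, 0.0]
force: [0.8, -3.8, 2.4]
opening: -0.0001
finger_force: 1.7
```

Call:
play_rows([
  [0.035, 0.145, 0, 0, 0, 0, 0],
  [0.035, 0.145, 0, 0, 0, 0, 0],
  [0, 0, 0, 0, 0, 0, 0],
])

```text
t: 7.28
tcp_pos: [0.5576, -0.0721, 0.0724]
tool_rot: [0.79, 0.613, 0.0, 0.0]
force: [1.1, -4.9, 1.8]
opening: -0.0
finger_force: 2.0
```

Call:
play_rows([
  [0.035, 0.145, 0, 0, 0, 0, 0],
  [0.035, 0.145, 0, 0, 0, 0, 0],
  [0, 0, 0, 0, 0, 0, 0],
])

```text
t: 7.53
tcp_pos: [0.5583, -0.0694, 0.0724]
tool_rot: [0.79, 0.613, 0.0, 0.0]
force: [0.3, -5.1, 1.5]
opening: -0.0004
finger_force: 2.3
```

Call:
play_rows([
  [0.035, 0.145, 0, 0, 0, 0, 0],
  [0.035, 0.145, 0, 0, 0, 0, 0],
  [0, 0, 0, 0, 0, 0, 0],
])

```text
t: 7.78
tcp_pos: [0.5589, -0.0671, 0.0724]
tool_rot: [0.79, 0.613, -0.0, 0.001]
force: [0.2, -6.5, 2.9]
opening: 0.0004
finger_force: 3.1
```

Call:
play_rows([
  [0.035, 0.145, 0, 0, 0, 0, 0],
  [0.035, 0.145, 0, 0, 0, 0, 0],
  [0, 0, 0, 0, 0, 0, 0],
])

```text
t: 8.03
tcp_pos: [0.5594, -0.0652, 0.0725]
tool_rot: [0.79, 0.613, -0.001, 0.001]
force: [-0.5, -8.2, 1.8]
opening: 0.0001
finger_force: 4.5
```

Call:
play_rows([
  [0.035, 0.145, 0, 0, 0, 0, 0],
  [0.035, 0.145, 0, 0, 0, 0, 0],
  [0, 0, 0, 0, 0, 0, 0],
])

```text
t: 8.28
tcp_pos: [0.56, -0.0627, 0.0725]
tool_rot: [0.79, 0.614, -0.001, 0.001]
force: [-1.2, -10.0, 2.7]
opening: 0.0002
finger_force: 5.0
```

```bash
python3 st.py
```

```text
t 8.2833 tcp [ 0.56   -0.0627  0.0725] act [ 0.5 17. ] F act [ 1.22 -9.96] 2.67 open 0.00020643280745804906
[[0.969, -0.0], [-0.247, -0.004], [0.001, -1.0]] [-0.23  0.39  1.76 -0.    0.99  0.02]
```

The wedge began near TCP y≈11 (draw ≈25), so the catch should be at TCP y≈34–36.

Call:
play_rows([
  [0.025, 0.097, 0, 0, 0, 0, 0],
  [0.025, 0.097, 0, 0, 0, 0, 0],
  [0, 0, 0, 0, 0, 0, 0],
])

```text
t: 8.53
tcp_pos: [0.5604, -0.0613, 0.0725]
tool_rot: [0.79, 0.614, -0.002, 0.002]
force: [-0.1, -11.4, 2.7]
opening: -0.0001
finger_force: 5.7
```

Call:
play_rows([
  [0.025, 0.097, 0, 0, 0, 0, 0],
  [0.025, 0.097, 0, 0, 0, 0, 0],
  [0, 0, 0, 0, 0, 0, 0],
])

```text
t: 8.78
tcp_pos: [0.5608, -0.0596, 0.0725]
tool_rot: [0.79, 0.614, -0.002, 0.002]
force: [-1.6, -12.0, 1.6]
opening: -0.0004
finger_force: 6.2
```

Call:
play_rows([
  [0.025, 0.097, 0, 0, 0, 0, 0],
  [0.025, 0.097, 0, 0, 0, 0, 0],
  [0, 0, 0, 0, 0, 0, 0],
])

```text
t: 9.03
tcp_pos: [0.5615, -0.0567, 0.0725]
tool_rot: [0.79, 0.613, -0.001, 0.001]
force: [-1.3, -9.2, 2.3]
opening: -0.0
finger_force: 4.7
```

Call:
play_rows([
  [0.025, 0.097, 0, 0, 0, 0, 0],
  [0.025, 0.097, 0, 0, 0, 0, 0],
  [0, 0, 0, 0, 0, 0, 0],
])

```text
t: 9.28
tcp_pos: [0.5619, -0.0549, 0.0725]
tool_rot: [0.79, 0.613, -0.001, 0.001]
force: [-0.3, -10.1, 2.6]
opening: -0.0003
finger_force: 5.0
```

```bash
python3 st.py
```

```text
t 9.2833 tcp [ 0.5619 -0.0549  0.0725] act [ 0.5 25. ] F act [ 2.13 -9.91] 2.56 open -0.0002696754835725974
[[0.969, -0.0], [-0.247, -0.004], [0.001, -1.0]] [-0.22  0.39  1.76 -0.    0.99  0.03]
```

Call:
play_rows([
  [0.025, 0.097, 0, 0, 0, 0, 0],
  [0.025, 0.097, 0, 0, 0, 0, 0],
  [0.025, 0.097, 0, 0, 0, 0, 0],
  [0, 0, 0, 0, 0, 0, 0],
])

```text
t: 9.62
tcp_pos: [0.5626, -0.0522, 0.0725]
tool_rot: [0.79, 0.614, -0.002, 0.002]
force: [-1.6, -11.3, 2.0]
opening: 0.0001
finger_force: 5.3
```

Call:
play_rows([
  [0.025, 0.097, 0, 0, 0, 0, 0],
  [0.025, 0.097, 0, 0, 0, 0, 0],
  [0.025, 0.097, 0, 0, 0, 0, 0],
  [0, 0, 0, 0, 0, 0, 0],
])

```text
t: 9.95
tcp_pos: [0.5633, -0.0495, 0.0725]
tool_rot: [0.79, 0.614, -0.002, 0.002]
force: [-0.6, -11.4, 3.3]
opening: -0.0002
finger_force: 5.5
```

Call:
play_rows([
  [0.025, 0.097, 0, 0, 0, 0, 0],
  [0.025, 0.097, 0, 0, 0, 0, 0],
  [0, 0, 0, 0, 0, 0, 0],
])

```text
t: 10.2
tcp_pos: [0.5638, -0.0477, 0.0725]
tool_rot: [0.79, 0.614, -0.002, 0.002]
force: [-1.8, -11.6, 2.9]
opening: 0.0
finger_force: 5.7
```

```bash
python3 st.py
```

```text
t 10.2 tcp [ 0.5638 -0.0477  0.0725] act [ 0.5 32.5] F act [  1.11 -11.7 ] 2.93 open 2.3543629065738836e-05
[[0.969, -0.001], [-0.247, -0.005], [0.0, -1.0]] [-0.2   0.39  1.76 -0.01  0.99  0.05]
```

Call:
play_rows([
  [0.025, 0.097, 0, 0, 0, 0, 0],
  [0, 0, 0, 0, 0, 0, 0],
])

```text
t: 10.37
tcp_pos: [0.5641, -0.0467, 0.0725]
tool_rot: [0.79, 0.614, -0.002, 0.002]
force: [-1.3, -11.4, 2.0]
opening: -0.0001
finger_force: 5.6
```

Call:
play_rows([
  [0.012, 0.05, 0, 0, 0, 0, 0],
  [0, 0, 0, 0, 0, 0, 0],
])

```text
t: 10.53
tcp_pos: [0.5642, -0.0458, 0.0725]
tool_rot: [0.79, 0.613, -0.001, 0.001]
force: [-0.7, -10.0, 1.8]
opening: -0.0
finger_force: 5.0
```

Call:
play_rows([
  [0.012, 0.05, 0, 0, 0, 0, 0],
  [0, 0, 0, 0, 0, 0, 0],
])

```text
t: 10.7
tcp_pos: [0.5644, -0.0452, 0.0725]
tool_rot: [0.79, 0.613, -0.001, 0.001]
force: [0.4, -10.8, 2.4]
opening: -0.0001
finger_force: 5.0
```

Call:
play_rows([
  [0.012, 0.05, 0, 0, 0, 0, 0],
  [0, 0, 0, 0, 0, 0, 0],
])

```text
t: 10.87
tcp_pos: [0.5645, -0.0447, 0.0725]
tool_rot: [0.79, 0.613, -0.001, 0.001]
force: [-1.4, -9.5, 2.0]
opening: 0.0
finger_force: 5.0
```

The pull dropped from about 11.5 N to 10 N, so the sear has caught. I'll ease forward.

Call:
play_rows([
  [-0.025, -0.1, 0, 0, 0, 0, 0],
  [-0.025, -0.1, 0, 0, 0, 0, 0],
  [0, 0, 0, 0, 0, 0, 0],
])

```text
t: 11.12
tcp_pos: [0.5641, -0.0463, 0.0725]
tool_rot: [0.79, 0.613, -0.001, 0.001]
force: [0.3, -8.6, 2.7]
opening: 0.0
finger_force: 4.3
```

Call:
play_rows([
  [-0.025, -0.1, 0, 0, 0, 0, 0],
  [-0.025, -0.1, 0, 0, 0, 0, 0],
  [0, 0, 0, 0, 0, 0, 0],
])

```text
t: 11.37
tcp_pos: [0.5638, -0.0466, 0.0723]
tool_rot: [0.79, 0.613, 0.0, -0.0]
force: [1.2, -3.5, 2.0]
opening: -0.0002
finger_force: 1.9
```

Call:
play_rows([
  [-0.05, -0.2, 0, 0, 0, 0, 0],
  [-0.1, -0.4, 0, 0, 0, 0, 0],
  [-0.15, -0.6, 0, 0, 0, 0, 0],
  [-0.15, -0.6, 0, 0, 0, 0, 0],
  [0, 0, 2, 0, 0, 0, 0],
  [0, 0, 2, 0, 0, 0, 0],
  [0, 0, 0, 0, 0, 0, 0],
  [0, 0, 0, 0, 0, 0, 0],
])

```text
t: 12.03
tcp_pos: [0.5598, -0.065, 0.1131]
tool_rot: [0.79, 0.613, 0.001, 0.001]
force: [-0.7, 0.5, -1.2]
opening: 0.0
finger_force: 0.0
```

Call:
play_rows([
  [-2.6, 0.86, 0, 0, 0, 0, 0],
  [-2.6, 0.86, 0, 0, 0, 0, 0],
  [-2.6, 0.86, 0, 0, 0, 0, 0],
  [0, 0, 0, 0, 0, 0, 0],
  [0, 0, 0, 0, 0, 0, 0],
])

```text
t: 12.45
tcp_pos: [0.4789, -0.0381, 0.1113]
tool_rot: [0.79, 0.613, -0.001, -0.001]
force: [0.6, 0.0, 0.4]
opening: 0.0002
finger_force: 0.0
```

```bash
python3 st.py;python3 -c "
from h import *
i=arm.camera('side');cv2.imwrite('pics/s3.png',cv2.resize(i[180:360,220:440],None,fx=3,fy=3))"
```

```text
t 12.45 tcp [ 0.4789 -0.0381  0.1113] act [-84.2  21.1] F act [0.58 0.19] 0.44 open 0.0001997655540024449
[[0.969, -0.003], [-0.248, 0.001], [-0.003, -1.0]] [-0.22  0.24  1.88  0.    1.02  0.03]
```

View pics/s3.png

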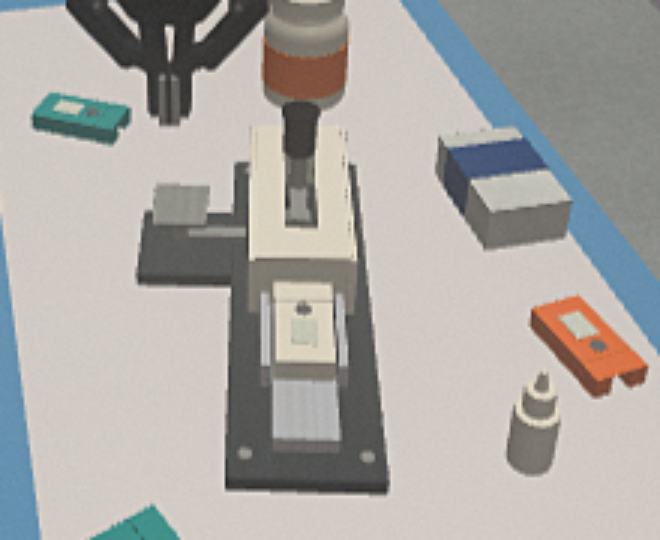

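The knob stands cocked at the rear of the slot (300,130), the cartridge is home, and the fingers are above the paddle. Now I press it.

Call:
play_rows([
  [0.3, -0.07, -2, 0, 0, 0, 0],
  [0, 0, -2, 0, 0, 0, 0],
  [0, 0, -1.6, 0, 0, 0, 0],
  [0, 0, 0, 0, 0, 0, 0],
])

```text
t: 12.83
tcp_pos: [0.4831, -0.0394, 0.0533]
tool_rot: [0.79, 0.613, -0.002, -0.002]
force: [-0.7, 0.1, 0.0]
opening: -0.0002
finger_force: 0.0
```

Call:
play_rows([
  [0, 0, -0.3, 0, 0, 0, 0],
  [0, 0, -0.3, 0, 0, 0, 0],
  [0, 0, -0.3, 0, 0, 0, 0],
  [0, 0, -0.2, 0, 0, 0, 0],
  [0, 0, -0.2, 0, 0, 0, 0],
  [0, 0, -0.1, 0, 0, 0, 0],
  [0, 0, 0, 0, 0, 0, 0],
])

```text
t: 13.42
tcp_pos: [0.4849, -0.0397, 0.0432]
tool_rot: [0.79, 0.613, 0.001, 0.001]
force: [-1.2, 0.0, 4.1]
opening: -0.0002
finger_force: 1.8
```

Call:
play_rows([
  [0, 0, -0.1, 0, 0, 0, 0],
  [0, 0, -0.1, 0, 0, 0, 0],
  [0, 0, 0, 0, 0, 0, 0],
])

```text
t: 13.67
tcp_pos: [0.4849, -0.0396, 0.0412]
tool_rot: [0.79, 0.613, 0.001, 0.001]
force: [0.3, 0.2, 3.2]
opening: 0.0001
finger_force: 2.0
```

```bash
python3 st.py;python3 -c "
from h import *
i=arm.camera('side');cv2.imwrite('pics/s4.png',cv2.resize(i[180:360,220:440],None,fx=3,fy=3))"
```

```text
t 13.6667 tcp [ 0.4849 -0.0396  0.0412] act [-78.   21.2] F act [0.2  0.24] 3.22 open 0.00011552587891553851
[[0.969, 0.002], [-0.248, -0.0], [0.002, -1.0]] [-0.22  0.34  1.97  0.    0.84  0.03]
```

View pics/s4.png

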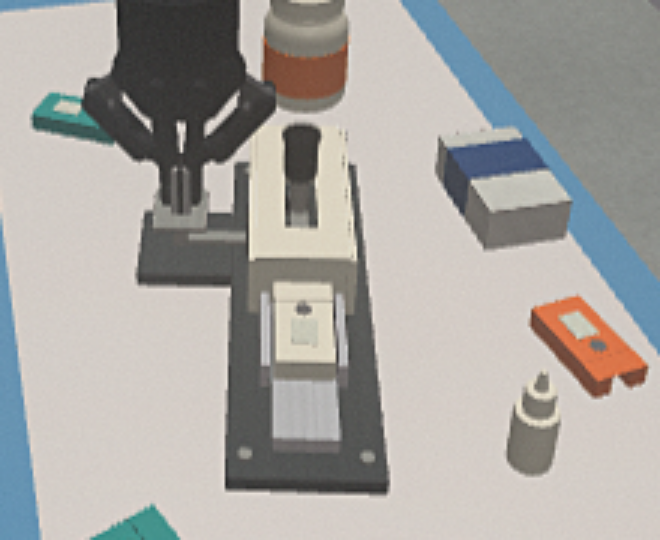

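The knob has moved forward (cap from (300,110) to (302,135)), so it appears to be firing. I'll press 1.5 mm more, hold, then lift off.

Call:
play_rows([
  [0, 0, -0.1, 0, 0, 0, 0],
  [0, 0, -0.05, 0, 0, 0, 0],
  [0, 0, 0, 0, 0, 0, 0],
  [0, 0, 0, 0, 0, 0, 0],
])

```text
t: 14.05
tcp_pos: [0.4849, -0.0396, 0.0391]
tool_rot: [0.79, 0.613, 0.0, 0.0]
force: [0.6, 0.2, 4.1]
opening: -0.0002
finger_force: 2.4
```

Call:
play_rows([
  [0, 0, 0.5, 0, 0, 0, 0],
  [0, 0, 1.5, 0, 0, 0, 0],
  [0, 0, 3, 0, 0, 0, 0],
  [0, 0, 3, 0, 0, 0, 0],
  [-3, 1, 2, 0, 0, 0, 0],
  [-3, 1, 2, 0, 0, 0, 0],
  [0, 0, 0, 0, 0, 0, 0],
  [0, 0, 0, 0, 0, 0, 0],
])

```text
t: 14.72
tcp_pos: [0.423, -0.0191, 0.1596]
tool_rot: [0.79, 0.613, 0.0, 0.001]
force: [0.7, 0.0, -0.3]
opening: 0.0
finger_force: 0.0
```

```bash
python3 -c "
from h import *
i=arm.camera('side')[180:360,220:440];j=arm.camera('top')[150:260,250:410]
a=cv2.resize(i,(550,450));b=cv2.resize(j,(550,378));
cv2.imwrite('pics/s5.png',cv2.resize(np.vstack([a,np.clip(b*1.5,0,255).astype(np.uint8)]),(396,596)))"; python3 st.py
```

```text
t 14.8167 tcp [ 0.4244 -0.0196  0.1585] act [-141.6   25.8] F act [ 0.88 -0.67] -0.27 open 0.0002790041351147042
[[0.969, 0.0], [-0.248, -0.0], [0.0, -1.0]] [-0.21  0.11  1.92 -0.    1.11  0.04]
```

View pics/s5.png

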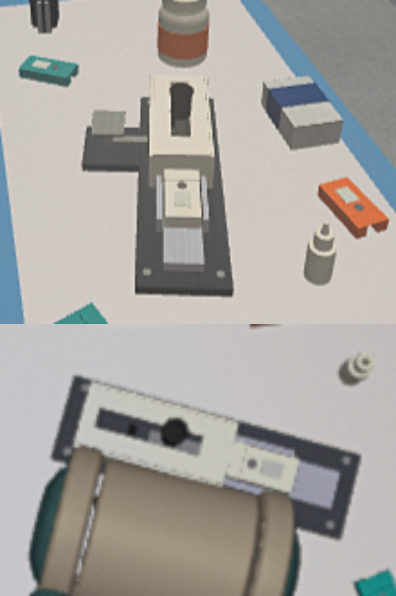

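The knob is forward at its rest spot, the paddle is up, the cartridge is against the housing, and the arm is clear of everything.

```bash
python3 -c "
from bench import arm
print(arm.close_job())"
```

```text
the job is handed in; nothing more can be done
None
```

I pushed the cartridge home, the striker cocked and held by itself, and pressing the paddle fired it with nothing touching the knob. I handed the job in at about 15 s; no verdict came back, and I took the pin as driven from the knob being back at rest rather than seeing it.

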